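Fit a circlip to an axle stub with circlip pliers

ROBOT

A 6-joint arm with a two-finger parallel gripper is mounted at the origin on the work surface. World frame = base frame: x ahead of the robot, y to its left, z up, the work surface at z = 0. Lengths are in mm, angles in rad, forces in N, time in s.
With the tool pointing down it reaches from about 350 to 875 mm from the base axis. Payload 4.2 kg.
Tool frame: the origin (TCP) lies on the mounting face of the last link; the fingertips stand 173 mm ahead of it and the grasp point (between the pads) lies 155 mm ahead of it; z points along the fingers, y is the direction in which the jaws open and shut (so a half turn about z gives the same grasp; the last joint's range is limited). The gripper opens to 85 mm and grips with 20 to 120 N. Pads are 22 mm wide; open, the fingers measure 114 mm over their backs; the gripper's body (76 mm by 85 mm) begins 54 mm behind the grasp point. The pads swing forward as they close: fully open they stand 13 mm farther back than shut.
Start: joints at [-1.033, 0.385, 0.008, 0, -1.194, -0.259], TCP at [172.018, -600.841, 404.712] pointing down, gripper open.
Joint ranges: [-3.14, 3.14], [-1.21, 2.06], [-1.07, 1.41], [-3.16, 2.05], [-2.99, -0.16], [-3.1, 3.1]. Speed limits (rad/s): [2.79, 2.79, 3.14, 3.14, 3.14, 3.14].

INTERFACE

Orientations are given as a unit quaternion [x, y, z, w].
In Python, from bench import arm gives the robot as it stands.
- The arm moves only by the shell command python3 -m jog 'ROWS' [OPENING]. ROWS is JSON, a list that holds one entry, the list of rows, each a list of 4 numbers: the shift along the tool's x, y, z in mm, then the turn about the tool's z in degrees. In form: [[[x, y, z, spin], ...]]. A call has exactly 5 rows; each row is the pose to reach, as a shift and turn from the pose measured when the call began, along the tool's axes at that moment; what a row does not reach only later rows make up. A row lasts 1/8 s, in which the tool goes at most 62.5 mm and 10.7 degrees, less where a joint would pass 70% of its speed; a pose out of reach is approached as far as the arm can. A call with a gripper value outside its range is refused whole. OPENING is the finger opening in mm, from 0 to 85.4, set as the call begins (- or left out, the last holds). The fingers move at their own pace and stop on an object; the grip force is fixed at half the most. Time passes only in rows, so rows that repeat a pose let the fingers close, or fill a call up. It gives the time, the measured TCP pose, the force and the opening at its end, in the units of the state.
- arm.read_state(): the state, without advancing time (a new reading comes with each control period).
- arm.get_image(name): name is "scene" or "top" or "wrist"; returns (picture, depth): 400x640x3 uint8, blue, green, red; 400x640 float32, mm along the optical axis (not along the pixel's ray), 0 where there is no reading.
- arm.camera_params(name): a dict with "mtx" (3x3 intrinsics, pixels), "R" (3x3) and "t" (3): a world point X has camera coordinates R X + t. Camera axes: x right, y down, z forward; pixel columns grow to the right and rows downward; lengths in mm; the calibration is good to about 2 mm. The wrist camera is an equidistant fisheye: a pixel r from the principal point sees the ray r / f radians off the axis. A picture is of the moment at which its call begins: read the wrist's pose just before it. camera_params takes no time and is no camera call; for the wrist camera it gives the pose at the moment of the call.
- arm.job_done(): hands the job in, once; it reports no verdict.
The state is a dict: "clock": time; "joints": joint angles; "joint_vel": joint speeds; "joint_efforts": joint torques, N m; "position": TCP position; "ee_rot": TCP orientation; "contact_force": force on the tool from outside, world axes, zero at the start; "wrist_torque": the same for the moment, N m; "gripper_width": finger opening in mm.
Only numpy, scipy, OpenCV 4.12 (cv2) and the standard library are available. Lean on these libraries where they do the work, as an engineer would, in place of code of your own. Each camera call takes 0.05 s, during which the arm holds its last target.

TASK

First press the cocked brass washer on the axle stub down at its raised side (red dot) until it lies flat on the hub. Then take the upright circlip pliers by their two orange handles, squeeze them fully so that the ring on their tips spreads, lift them out of the stand and, keeping them upright, bring the spread ring down over the end of the stub until it surrounds the black groove. Finish there, still holding: handles squeezed, ring spread and level with the groove, the tool carried by the gripper alone and leaning on nothing; leave the other things on the bench alone.

Things in the scene. Friction and masses are not known exactly. Their poses are not given: they have to be found in the camera images.
- groove (a point): Centre of the black groove of the vertical steel axle stub, on its axis, 64 mm above the bench, 9 mm above the washer when flat. Groove 8 mm wide, 27 mm in diameter; stub 31 mm in diameter, its end tapering to 22 mm over the last 6 mm
- stub_end (a point): Centre of the stub's upper end, 86 mm above the bench, 22 mm above the groove's centre
- hub: Fixed wheel hub that carries stub and washer; origin on the stub's axis at bench height, z up. Grey drum 132 mm across, its flat top 50 mm above the bench, on a dark flange 170 mm across and 18 mm high with six studs reaching 34 mm
- washer_dot (a point): Middle of the red dot on top of the brass washer, 45 mm from the stub's axis on the raised side: press here. Washer 120 mm across, 5 mm thick, 40 mm hole around the stub; the edge opposite the dot touches the hub. Flat, its top is 55 mm above the bench. Stiff: about 8 N straight down at the dot moves it; it stays where it is pushed
- washer (a joint): Tilt of the washer in rad: 0 lies flat on the hub, 0.09 to 0.14 at the start (raised at the dot)
- grip_point (a point): Where to grip the pliers: midway between their two orange handles, on the tool's upright axis, 170 mm above the bench at the start. Handles lie on the tool's +y and -y sides, 18 mm wide along x, from 22 mm below to 18 mm above this point. Width over both 57 mm here when free (62 mm at the tops), 36 mm squeezed. z up, x towards the ring
- jaw_left (a joint): Squeeze of the pliers in rad: 0 free, about 0.14 (a little more under a hard grip) handles squeezed to the built-in stop, ring fully spread; both handles move alike. They spring back when let go (4 to 11 N at each handle); a grip of 20 N or more squeezes them to the stop
- ring_center (a point): Centre of the circlip on the pliers' tips, mid-thickness: 23.4 mm towards the tool's +x from its axis, 148 mm below the grip point. Ring level, 4 mm thick, 5 mm broad, gap and lugs towards the axis. Free 30 mm across inside (too narrow for the stub), fully spread 40 mm inside, 50 mm outside. Lugs reach 33 mm from its centre
- pliers: Pliers with the ring, about 0.32 kg: origin on the tool's axis at the ring's height (148 mm below the grip point); z up, x towards the ring's centre, y across the handles. Dark cross-bar 112 mm along y, 24 along x, 8 high, its middle 73 mm above the origin, rests on the stand. Jaws run down along the axis and end within 2 mm of the ring
- stand: Green fixed stand, base 90 mm (x) by 140 mm (y), origin at the middle of its underside, axes parallel to the pliers' at the start. Two posts, 18 mm thick at y = +46 and -46 mm, carry the cross-bar at 91 mm between lips that rise to 101 mm; the pliers lift straight up and out. The ring starts 22 mm above the bench
- wrench: Bystander, leave alone: open-ended spanner lying flat, 170 mm long; origin at one point of its length
- spacer: Bystander, leave alone: brass spacer ring, 44 mm across, 16 mm high; origin at the centre of its underside
- bearing: Bystander, leave alone: steel bearing ring, 72 mm across, 20 mm high; origin at the centre of its underside
- grease_jar: Bystander, leave alone: yellow jar with black lid, 68 mm across, 70 mm high; origin at the centre of its underside
- can_red: Bystander, leave alone: red spray can with a white band, 58 mm across, 172 mm high; origin at the centre of its underside
- can_blue: Bystander, leave alone: blue spray can with a white band, 58 mm across, 172 mm high; origin at the centre of its underside
- screwdriver: Bystander, leave alone: screwdriver lying flat; origin at one point of its length
Mind the look-alikes: they are no part of the job. Leave any green look-alike of the hub alone.

How it is judged (in metres and radians):
On the way, in this order (a step that is already met when the one before it is completed fails the run):
1. the washer is pressed flat while the pliers still stand in their stand (value of joint washer below 0.025 rad and distance of pliers from where it was at the start of the episode below 0.03 m), for 0.2 s.
2. the ring is held spread above the end of the stub (value of joint jaw_left above 0.11 rad and horizontal distance between ring_center and stub_end below 0.012 m and z of ring_center in the frame of stub_end above -0.004 m), for 0.05 s.
At the end, for the whole second after the job is handed in: Holding: washer flat (tilt under 0.025 rad); ring spread (squeeze over 0.11 rad), centre within 7 mm of the stub axis and 4 mm of groove height; pliers upright within 0.15 rad, still, gripped with over 5 N, under 2.5 N contact with hub, washer and stub together (value of joint jaw_left above 0.11 rad and value of joint washer below 0.025 rad and horizontal distance between ring_center and groove below 0.007 m and z of ring_center in the frame of groove between -0.004 and 0.004 m and angle between pliers's own z axis and vertical below 0.15 rad and contact force between pliers and hub below 2.5 N and contact force between pliers and the fingers above 5 N and linear speed of pliers below 0.02 m/s); the arm keeps its last pose, push and grip.
It fails at once if a bystander is moved by more than 30 mm (distance of any of wrench, spacer, bearing, grease_jar, can_red, can_blue, screwdriver from where it was at the start of the episode above 0.03 m).
It fails at once if the pliers are tipped over or dropped (angle between pliers's own z axis and vertical above 0.6 rad).
It also fails if it takes over 51 s, if anything falls off the work surface, if the arm or the gripper's body presses on something with over 40 N, if the wrist force passes 120 N, or if a joint passes its speed limit or range.

## Working session

There is one attempt and no reset: what is moved stays moved. The work goes in short steps, Python scripts to look and compute and a shell command to move; the robot and the scene stay as the last step left them, time stands still between calls to the robot, and variables do not carry over. Pictures are saved under pics/ and viewed, and the job is handed in when it is done.

```bash
ls; mkdir -p pics; python3 - <<'E'
from bench import arm
import cv2
print(arm.read_state())
for n in ("scene","top"):
    im,d=arm.get_image(n); cv2.imwrite(f"pics/{n}0.png",im); 
    import numpy as np; np.savez(f"pics/{n}0.npz",im=im,d=d,**arm.camera_params(n))
    print(n,arm.camera_params(n))
E
```

```text
pics
{'clock': 0.0, 'joints': array([-1.03339772e+00,  3.85571787e-01,  6.57061017e-03, -4.82611227e-04,
       -1.19402202e+00, -2.58595408e-01]), 'joint_vel': array([ 0.00024243, -0.00056793,  0.00017147, -0.00157145, -0.00043778,
       -0.00012357]), 'joint_efforts': array([-3.31609508e-04, -3.92286694e+01,  1.88407373e+01,  4.18638155e+00,
       -4.61490912e-03, -5.85793558e-06]), 'position': array([ 171.96949752, -600.64783109,  403.59278882]), 'ee_rot': array([-1.38862285e-01,  9.90311050e-01,  1.11333438e-03, -2.24786991e-04]), 'contact_force': array([ 0.53397682,  0.05368681, -0.57577493]), 'wrist_torque': array([-0.01590972, -0.01883098, -0.00190924]), 'gripper_width': 85.62457971544293}
scene {'mtx': array([[405.62647654,   0.        , 316.08962177],
       [  0.        , 405.62647654, 196.95543241],
       [  0.        ,   0.        ,   1.        ]]), 'R': array([[ 0.60226311,  0.79814086, -0.01582122],
       [ 0.45911992, -0.36252078, -0.81104105],
       [-0.65306052,  0.48119627, -0.58477526]]), 't': array([-333.75915352, -159.69122406, 1484.7698253 ])}
top {'mtx': array([[477.59258216,   0.        , 311.65541508],
       [  0.        , 477.59258216, 208.90488777],
       [  0.        ,   0.        ,   1.        ]]), 'R': array([[-8.11771700e-02, -9.96699674e-01, -1.66370748e-04],
       [-9.73529949e-01,  7.93258694e-02, -2.14352151e-01],
       [ 2.13657917e-01, -1.72385341e-02, -9.76756432e-01]]), 't': array([  22.74580021,  546.34115577, 1391.46636616])}
```

View pics/scene0.png

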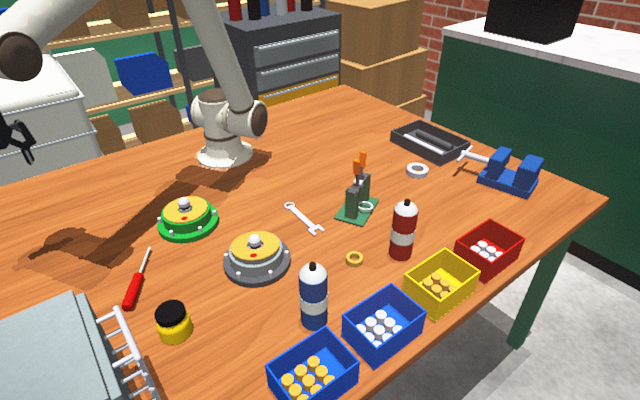

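View pics/top0.png

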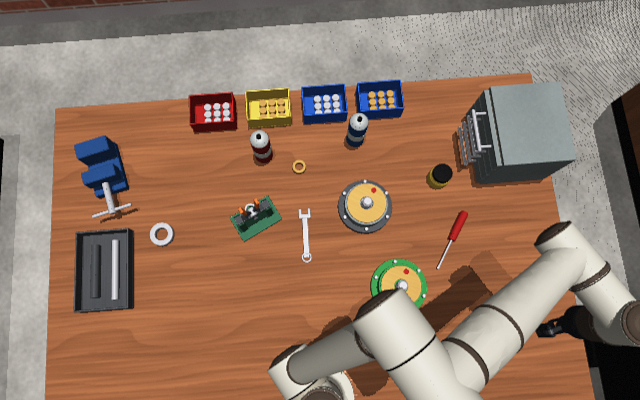

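The scene view shows two hubs: the grey one at scene (256,255) / top (366,206), and a green look-alike at scene (188,215) / top (400,285). The task describes a grey drum on a dark flange, so I take the grey one. The pliers with orange handles are at scene (358,185) / top (255,215). I'll confirm both in enlarged crops.

```bash
python3 - <<'E'
import cv2,numpy as np
t=cv2.imread("pics/top0.png");s=cv2.imread("pics/scene0.png")
a=cv2.resize(t[160:250,220:400],None,fx=4.4,fy=4.4,interpolation=cv2.INTER_CUBIC)[:, :792]
cv2.imwrite("pics/c_top.png",a)
b=cv2.resize(s[140:290,215:385],None,fx=4,fy=4,interpolation=cv2.INTER_CUBIC)
cv2.imwrite("pics/c_scene.png",b)
E
```

```text
(no output)
```

View pics/c_top.png

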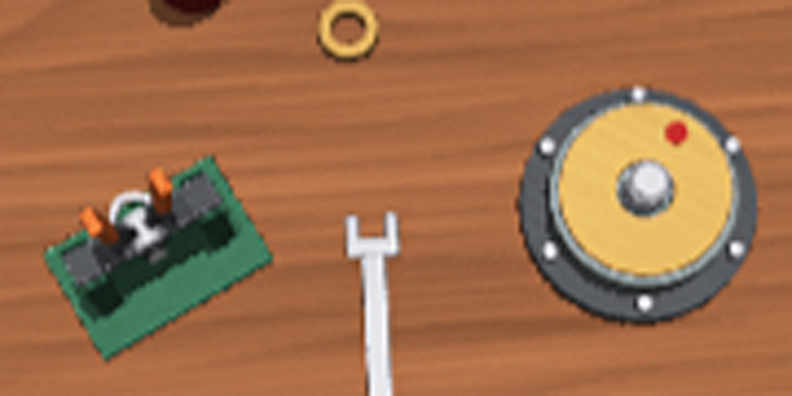

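View pics/c_scene.png

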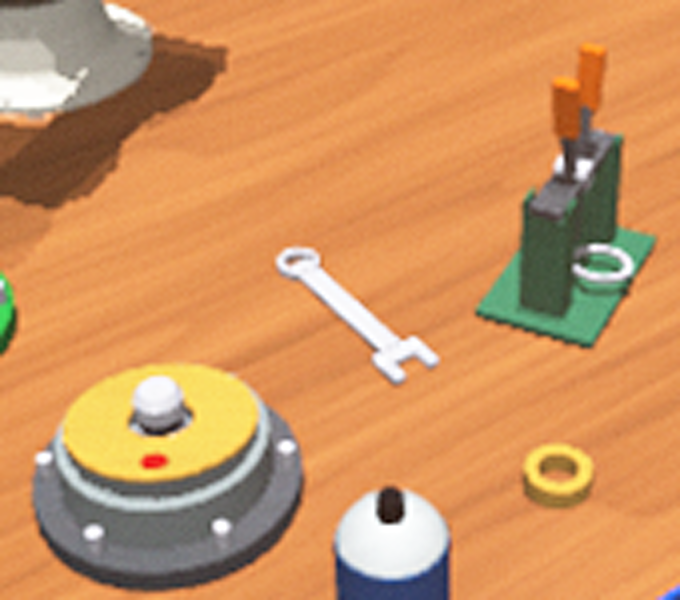

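The grey drum on its dark flange is confirmed as the target: its red dot is raised away from the robot, at top crop (676,132). The pliers stand in the green stand with the ring on the far side. Next I measure.

```bash
cat > h.py <<'E'
import cv2,numpy as np
def load(f): return np.load(f)
def ray(P,uv):
    c=np.linalg.inv(P['mtx'])@np.array([uv[0],uv[1],1.]); d=P['R'].T@c; o=-P['R'].T@P['t']; return o,d/np.linalg.norm(d)
def plane(P,uv,z):
    o,d=ray(P,uv); return o+d*(z-o[2])/d[2]
def tri(r1,r2):
    (a,u),(b,v)=r1,r2
    s=np.linalg.lstsq(np.c_[u,-v],b-a,rcond=None)[0]
    p,q=a+u*s[0],b+v*s[1]; return (p+q)/2,np.linalg.norm(p-q)
def blobs(m,amin=3):
    n,l,st,c=cv2.connectedComponentsWithStats(m.astype(np.uint8)); return [(tuple(np.round(c[i],2)),int(st[i,4]),st[i,:4].tolist()) for i in range(1,n) if st[i,4]>=amin]
def proj(P,X):
    c=P['R']@X+P['t']; p=P['mtx']@c; return p[:2]/p[2]
E
python3 - <<'E'
from h import *
T=load("pics/top0.npz");S=load("pics/scene0.npz")
def hsv(P): return cv2.cvtColor(P['im'],cv2.COLOR_BGR2HSV).astype(int)
rois={'T':(T,[(335,175,395,240)],(225,190,285,245)),'S':(S,[(220,225,295,285)],(335,140,385,230))}
for k,(P,hr,pr) in rois.items():
    H=hsv(P); h,s,v=H[...,0],H[...,1],H[...,2]
    def sub(m,r):
        o=np.zeros_like(m); o[r[1]:r[3],r[0]:r[2]]=m[r[1]:r[3],r[0]:r[2]]; return o
    print(k,'red',blobs(sub(((h<6)|(h>174))&(s>150)&(v>90),hr[0])))
    print(k,'white',blobs(sub((s<45)&(v>170),hr[0]),2))
    print(k,'orange',blobs(sub((h>5)&(h<16)&(s>200)&(v>120),pr)))
    print(k,'green',blobs(sub((h>60)&(h<90)&(s>80),pr)))
    print(k,'white pl',blobs(sub((s<45)&(v>150),pr),2))
E
```

```text
T red [((np.float64(373.47), np.float64(189.87)), 15, [372, 188, 4, 5])]
T white [((np.float64(364.5), np.float64(181.0)), 6, [364, 180, 2, 3]), ((np.float64(386.0), np.float64(192.29)), 7, [385, 191, 3, 3]), ((np.float64(344.0), np.float64(192.71)), 7, [343, 192, 3, 3]), ((np.float64(367.51), np.float64(200.58)), 53, [364, 197, 8, 9]), ((np.float64(360.0), np.float64(201.5)), 2, [360, 201, 1, 2]), ((np.float64(346.0), np.float64(205.5)), 4, [346, 204, 1, 4]), ((np.float64(348.33), np.float64(213.0)), 3, [348, 212, 2, 3]), ((np.float64(344.5), np.float64(216.5)), 8, [344, 215, 2, 4]), ((np.float64(380.5), np.float64(217.5)), 6, [378, 215, 6, 6]), ((np.float64(386.88), np.float64(216.12)), 8, [386, 215, 3, 3]), ((np.float64(351.5), np.float64(217.5)), 2, [351, 217, 2, 2]), ((np.float64(362.5), np.float64(223.0)), 2, [362, 223, 2, 1]), ((np.float64(370.5), np.float64(223.0)), 2, [370, 223, 2, 1]), ((np.float64(373.5), np.float64(222.0)), 2, [373, 222, 2, 1]), ((np.float64(366.0), np.float64(228.5)), 8, [365, 227, 3, 4])]
T orange [((np.float64(257.0), np.float64(203.67)), 3, [256, 203,
[... 769 characters left out ...]
]), ((np.float64(237.88), np.float64(272.59)), 17, [236, 271, 5, 4]), ((np.float64(269.75), np.float64(271.38)), 16, [268, 270, 5, 4])]
S orange [((np.float64(359.36), np.float64(162.54)), 152, [353, 152, 13, 22])]
S green [((np.float64(357.67), np.float64(191.0)), 3, [357, 190, 2, 3]), ((np.float64(372.74), np.float64(200.79)), 53, [368, 197, 10, 10]), ((np.float64(353.08), np.float64(216.5)), 311, [335, 203, 37, 23]), ((np.float64(365.03), np.float64(205.57)), 30, [361, 204, 9, 4])]
S white pl [((np.float64(354.57), np.float64(180.71)), 7, [354, 179, 2, 4]), ((np.float64(360.47), np.float64(181.74)), 19, [359, 180, 5, 5]), ((np.float64(366.07), np.float64(205.97)), 68, [358, 201, 15, 10])]
```

```bash
python3 - <<'E'
from h import *
np.set_printoptions(precision=1,suppress=True)
T=load("pics/top0.npz");S=load("pics/scene0.npz")
st=[plane(T,p,33) for p in [(364.5,181),(386,192.3),(386.9,216.1),(366,228.5),(344.5,216.5),(344,192.7)]]
st=np.array(st);c=st.mean(0);print('hub top',c,np.linalg.norm(st-c,axis=1))
ss=np.array([plane(S,p,33) for p in [(286.07,251.4),(225.64,254.1),(237.9,272.6),(269.75,271.4)]]);
A=np.c_[2*ss[:,:2],np.ones(4)];x=np.linalg.lstsq(A,(ss[:,:2]**2).sum(1),rcond=None)[0];print('hub scene',x[:2],np.sqrt(x[2]+x[0]**2+x[1]**2))
dot=tri(ray(T,(373.47,189.87)),ray(S,(252.86,254.93)));print('dot',dot)
print('dot planes',plane(T,(373.47,189.87),61),plane(S,(252.86,254.93),61))
# stand base corners
im=T['im'];H=cv2.cvtColor(im,cv2.COLOR_BGR2HSV)
m=((H[...,0]>60)&(H[...,0]<90)&(H[...,1]>80)).astype(np.uint8);r=np.zeros_like(m);r[190:245,225:285]=m[190:245,225:285]
pts=np.argwhere(r)[:,::-1].astype(np.float32); rect=cv2.minAreaRect(pts);print(rect)
bx=cv2.boxPoints(rect);w=np.array([plane(T,p,5) for p in bx]);print(w,w.mean(0),[np.linalg.norm(w[i]-w[i-1]) for i in range(4)])
for i in range(4): e=w[i]-w[i-1]; print(np.degrees(np.arctan2(e[1],e[0])))
# orange handles
for n,P,r in(('T',T,(225,180,285,245)),('S',S,(335,140,385,190))):
    H=cv2.cvtColor(P['im'],cv2.COLOR_BGR2HSV).astype(int);m=(H[...,0]<16)&(H[...,0]>3)&(H[...,1]>(200 if n=='S' else 205))
    print(n);[print(b) for b in blobs(m[r[1]:r[3],r[0]:r[2]],3)]
E
python3 - <<'E'
import cv2
t=cv2.imread("pics/top0.png")
cv2.imwrite("pics/c2.png",cv2.resize(t[190:246,225:287],None,fx=10,fy=10,interpolation=cv2.INTER_NEAREST))
E
```

```text
hub top [ 552.9 -189.1   33. ] [75.2 76.  75.4 75.9 75.5 75.4]
hub scene [ 558.8 -190.2] 74.95105336836829
dot (array([ 589.8, -214. ,   63.4]), np.float64(1.5284612963721653))
dot planes [ 590.1 -215.1   61. ] [ 587.8 -212.3   61. ]
((255.69989013671875, 218.2228240966797), (27.314849853515625, 44.415977478027344), 59.4207763671875)
[[550.8 236.5   5. ]
 [614.  112.2   5. ]
 [534.5  73.4   5. ]
 [472.8 196.7   5. ]] [543.  154.7   5. ] [np.float64(87.53468891411619), np.float64(139.39665291342055), np.float64(88.45078804145933), np.float64(137.89951857143416)]
26.991055928792907
-63.01757793262864
-153.98079551515016
116.60698262756982
T
((np.float64(31.8), np.float64(24.8)), 10, [30, 23, 4, 5])
((np.float64(18.7), np.float64(32.2)), 10, [17, 29, 4, 6])
S
((np.float64(24.36), np.float64(22.54)), 152, [18, 12, 13, 22])
```

View pics/c2.png

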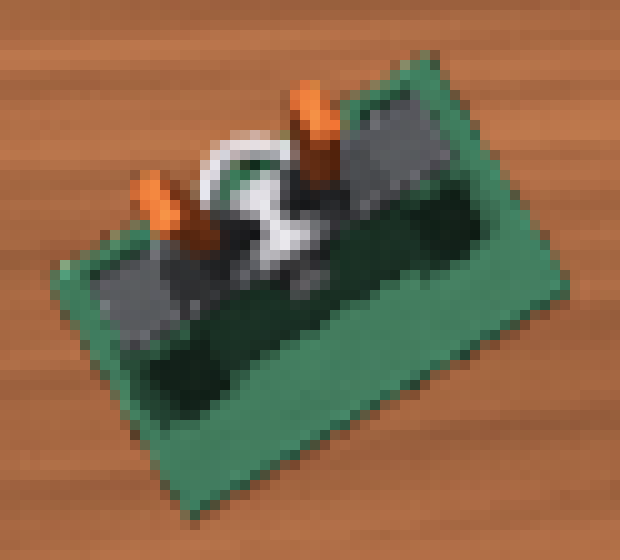

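```bash
cat >> h.py <<'E'
from scipy.spatial.transform import Rotation as Ro
def shift(s,target,R=None):
    R=Ro.from_quat(s['ee_rot']).as_matrix() if R is None else R
    return R.T@(np.array(target)-s['position'])
def yaws(s):
    R=Ro.from_quat(s['ee_rot']).as_matrix(); return [np.degrees(np.arctan2(R[1,i],R[0,i])) for i in (0,1)],R[:,2]
E
python3 - <<'E'
from h import *
from bench import arm
np.set_printoptions(precision=1,suppress=True)
s=arm.read_state(); print(yaws(s))
print('to hover', shift(s,[572,-202,400]))
T=load("pics/top0.npz");d=T['d']
def pt(u,v):
    z=d[v,u];c=np.linalg.inv(T['mtx'])@[u,v,1]*z; return T['R'].T@(c-T['t'])
for n,u,v in [('box',478,180),('box',500,90),('rail',462,130),('jar',440,173),('blue',358,118),('redcan',260,135),('spacer',298,162),('hubtop',367,203),('hT',255,199),('hT2',240,208)]: print(n,pt(u,v))
print(plane(T,(255.5,199),188),plane(T,(240,208.5),188))
p=arm.camera_params('wrist');print(p, 'cam pos',-p['R'].T@p['t'])
E
```

```text
([np.float64(-164.03365137180916), np.float64(105.96633685872432)], array([-0.,  0., -1.]))
to hover [-494.2  273.3    4.2]
box [ 602.2 -549.4   33.3]
box [ 821.6 -590.2  201.8]
rail [ 768.7 -521.6   40.2]
jar [ 623.8 -422.1   72. ]
blue [ 782.2 -176.8  170.1]
redcan [754.1 112.  166.9]
spacer [714.6   8.6   9.5]
hubtop [ 544.9 -187.4   87.1]
hT [560.1 135.4 183.7]
hT2 [538.4 178.6 181.4]
[558.9 133.6 188. ] [535.4 177.8 188. ]
{'mtx': array([[309.7,   0. , 311.7],
       [  0. , 309.7, 196.6],
       [  0. ,   0. ,   1. ]]), 'R': array([[-0.3,  1. ,  0. ],
       [ 0.9,  0.3,  0.3],
       [ 0.3,  0.1, -0.9]]), 't': array([624.2, -40.8, 380.1])} cam pos [  92.6 -623.6  372. ]
```

```bash
python3 -m jog '[[[-40,22,0,0],[-90,50,0,0],[-142,78,0,0],[-195,107,0,0],[-247,136,0,0]]]' 0
```

```text
clock: 0.72
position: [373.1, -400.4, 403.7]
ee_rot: [-0.139, 0.99, 0.001, -0.0]
contact_force: [0.5, -1.0, -0.3]
gripper_width: -0.0
```

```bash
python3 -m jog '[[[-52,29,0,0],[-105,58,0,0],[-157,87,0,0],[-205,113,0,0],[-232,129,0,0]]]'
```

```text
clock: 1.35
position: [562.2, -210.4, 403.1]
ee_rot: [-0.14, 0.99, 0.001, -0.001]
contact_force: [0.6, -0.5, 0.6]
gripper_width: 0.3
```

```bash
cat > snap.py <<'E'
from bench import arm
import cv2,numpy as np,sys
n=sys.argv[1];cam=sys.argv[2] if len(sys.argv)>2 else 'wrist'
p=arm.camera_params(cam);s=arm.read_state();im,d=arm.get_image(cam)
np.savez(f"pics/{n}.npz",im=im,d=d,q=s['ee_rot'],pos=s['position'],**p);cv2.imwrite(f"pics/{n}.png",im)
E
python3 snap.py w1
```

```text
(no output)
```

View pics/w1.png

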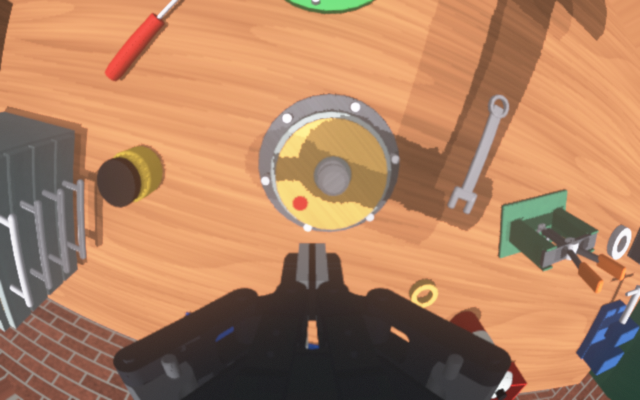

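The wrist view shows six studs at (356,107), (287,118), (265,181), (308,228), (370,217) and (395,159). The red dot is at (300,203), the stub end at (332,175) and the pliers at (570,245). I'll fit the hub from the studs.

```bash
cat >> h.py <<'E'
def fray(P,uv):
    K=P['mtx'];x=(uv[0]-K[0,2])/K[0,0];y=(uv[1]-K[1,2])/K[1,1];r=np.hypot(x,y)
    c=np.array([np.sin(r)*x/r,np.sin(r)*y/r,np.cos(r)]) if r>1e-9 else np.array([0,0,1.])
    return -P['R'].T@P['t'],P['R'].T@c
def fplane(P,uv,z):
    o,d=fray(P,uv); return o+d*(z-o[2])/d[2]
def fproj(P,X):
    c=P['R']@np.array(X,float)+P['t'];th=np.arctan2(np.hypot(c[0],c[1]),c[2]);a=np.arctan2(c[1],c[0])
    return np.array([P['mtx'][0,2]+P['mtx'][0,0]*th*np.cos(a),P['mtx'][1,2]+P['mtx'][1,1]*th*np.sin(a)])
def hsv(P):
    H=cv2.cvtColor(P['im'],cv2.COLOR_BGR2HSV).astype(int); return H[...,0],H[...,1],H[...,2]
def cfit(w):
    A=np.c_[2*w[:,:2],np.ones(len(w))];x=np.linalg.lstsq(A,(w[:,:2]**2).sum(1),rcond=None)[0];return x[:2],np.sqrt(x[2]+x[0]**2+x[1]**2)
E
python3 - <<'E'
from h import *
np.set_printoptions(precision=1,suppress=True)
W=load("pics/w1.npz");h,s,v=hsv(W)
roi=np.zeros(h.shape,bool);roi[85:245,250:410]=1
b=blobs(roi&(s<40)&(v>190),8);print([(x[0],x[1]) for x in b])
near=[(356,107),(287,118),(265,181),(308,228),(370,217),(395,159)]
st=[min(b,key=lambda q:np.hypot(q[0][0]-n[0],q[0][1]-n[1]))[0] for n in near]
w=np.array([fplane(W,p,34) for p in st]);print(w,cfit(w))
r=blobs(roi&((h<6)|(h>174))&(s>150)&(v>100),10);print(r)
print('dot',fplane(W,r[0][0],61))
# stub
st=blobs(roi&(s<40)&(v>60)&(v<160),60);print(st)
# stub end disc guess
print(fplane(W,(332,175),86))
print('prediction stub end px',fproj(W,[554.5,-189.5,86]))
im=W['im'];cv2.imwrite('pics/c3.png',np.hstack([cv2.resize(im[90:240,255:405],None,fx=3,fy=3),cv2.resize(im[180:300,490:640],None,fx=2.3,fy=3.75)]))
E
```

```text
[((np.float64(355.0), np.float64(106.62)), 76), ((np.float64(305.43), np.float64(125.35)), 416), ((np.float64(286.44), np.float64(117.97)), 77), ((np.float64(394.5), np.float64(158.81)), 16), ((np.float64(274.59), np.float64(184.7)), 63), ((np.float64(264.93), np.float64(180.47)), 57), ((np.float64(369.76), np.float64(216.89)), 46), ((np.float64(306.91), np.float64(227.17)), 47)]
[[ 479.9 -184.5   34. ]
 [ 512.8 -252.2   34. ]
 [ 587.6 -257.6   34. ]
 [ 630.1 -195.9   34. ]
 [ 596.9 -127.4   34. ]
 [ 522.  -123.2   34. ]] (array([ 555.1, -190.1]), np.float64(75.12591047962866))
[((np.float64(299.66), np.float64(202.95)), 130, [294, 197, 13, 13])]
dot [ 593.2 -214.    61. ]
[((np.float64(332.21), np.float64(144.6)), 2614, [260, 95, 139, 131]), ((np.float64(332.13), np.float64(174.28)), 887, [315, 157, 35, 38])]
[ 548.6 -193.5   86. ]
prediction stub end px [334.1 181.9]
```

View pics/c3.png

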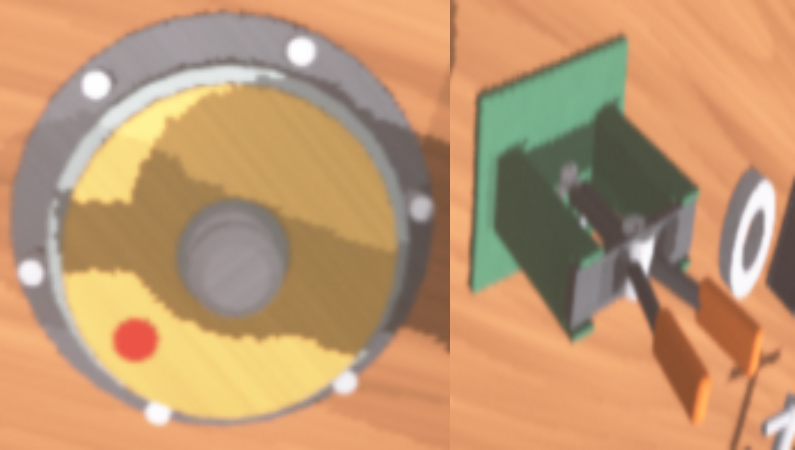

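```bash
python3 - <<'E'
from h import *
from bench import arm
np.set_printoptions(precision=1,suppress=True)
s=arm.read_state(); print(s['position'],yaws(s),shift(s,[592,-214,253]))
E
```

```text
[ 564.  -208.9  402.9] ([np.float64(-163.81091115241796), np.float64(106.18910751958545)], array([-0.,  0., -1.])) [-25.5 -13.1 149.9]
```

```bash
python3 -m jog '[[[-25,-13,30,0],[-25.5,-13,80,0],[-25.5,-13,125,0],[-25.5,-13,148,0],[-25.5,-13,150,0]]]'; python3 - <<'E'
from h import *
from bench import arm
np.set_printoptions(precision=1,suppress=True)
s=arm.read_state(); print(s['position'],s['contact_force'],shift(s,[592,-214,228]))
E
```

```text
clock: 2.02
position: [591.2, -213.9, 250.3]
ee_rot: [-0.141, 0.99, 0.002, -0.003]
contact_force: [0.0, 0.5, 0.6]
gripper_width: -0.3
[ 591.2 -213.9  250.3] [0.  0.5 0.6] [-0.8 -0.4 22.3]
```

```bash
python3 -m jog '[[[-0.5,0,4,0],[-0.5,0,8,0],[-0.5,0,12,0],[-0.5,0,15,0],[-0.5,0,18,0]]]'
```

```text
clock: 2.65
position: [592.4, -214.1, 234.7]
ee_rot: [-0.141, 0.99, 0.001, -0.001]
contact_force: [-0.3, -0.9, 6.5]
gripper_width: 0.5
```

```bash
python3 -m jog '[[[0,0,2,0],[0,0,4,0],[0,0,5.5,0],[0,0,6.5,0],[0,0,6.5,0]]]'
```

```text
clock: 3.28
position: [592.4, -214.2, 229.9]
ee_rot: [-0.141, 0.99, 0.001, -0.0]
contact_force: [-1.9, 0.8, 4.5]
gripper_width: 0.3
```

```bash
python3 -m jog '[[[0,0,1,0],[0,0,2,0],[0,0,3,0],[0,0,3,0],[0,0,3,0]]]'
```

```text
clock: 3.9
position: [592.4, -214.2, 228.5]
ee_rot: [-0.142, 0.99, 0.0, 0.0]
contact_force: [-2.7, 1.4, 8.6]
gripper_width: 0.3
```

```bash
python3 -m jog '[[[0,0,1,0],[0,0,2,0],[0,0,3,0],[0,0,3,0],[0,0,3,0]]]'
```

```text
clock: 4.53
position: [592.4, -214.1, 228.4]
ee_rot: [-0.142, 0.99, -0.0, 0.0]
contact_force: [-5.4, 3.0, 14.4]
gripper_width: 0.2
```

The force rose from 8.6 to 14.4 N with no further descent, so the washer is down. I'll retreat upward and check it.

```bash
python3 -m jog '[[[0,0,-30,0],[0,0,-80,0],[0,0,-130,-3],[0,0,-180,-7],[0,0,-200,-10.4]]]' 85; python3 snap.py w2; python3 - <<'E'
from h import *
from bench import arm
np.set_printoptions(precision=1,suppress=True)
s=arm.read_state(); print(s['position'],yaws(s),s['contact_force'],shift(s,[525,150,430]))
E
```

```text
clock: 5.15
position: [592.5, -214.2, 432.3]
ee_rot: [-0.232, 0.973, -0.002, 0.004]
contact_force: [-0.8, -0.5, -0.8]
gripper_width: 84.7
[ 592.7 -214.3  433.9] ([np.float64(-153.0604274064336), np.float64(116.93658432899981)], array([ 0., -0., -1.])) [ 0.6 -0.7  2.1] [-104.7  355.4    2.4]
```

View pics/w2.png

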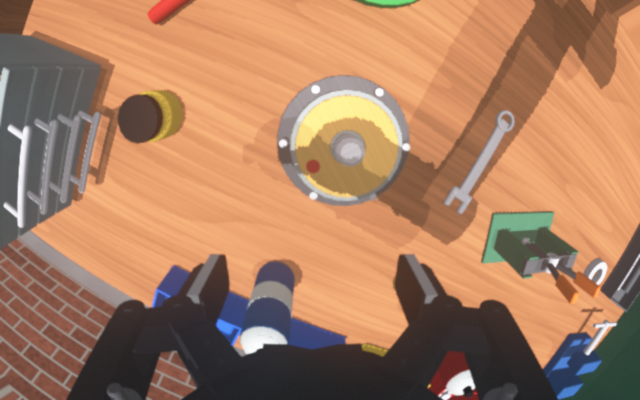

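The washer now looks concentric with the drum rim (centre about (347,147)), so it lies flat. Moving on to the pliers.

```bash
python3 -m jog '[[[-14,48,0,0],[-32,108,0,0],[-50,168,0,0],[-67,228,0,0],[-84,287,0,0]]]'
```

```text
clock: 5.82
position: [536.8, 81.6, 431.6]
ee_rot: [-0.232, 0.973, -0.002, 0.004]
contact_force: [0.7, -0.1, 0.3]
gripper_width: 84.8
```

```bash
python3 -m jog '[[[-12,40,0,0],[-18,60,0,0],[-21,69,2,0],[-21,69,2,0],[-21,69,2,0]]]'; python3 snap.py w3
```

```text
clock: 6.45
position: [524.6, 151.8, 429.0]
ee_rot: [-0.232, 0.973, -0.002, 0.004]
contact_force: [-0.1, -0.1, 0.1]
gripper_width: 85.2
```

View pics/w3.png

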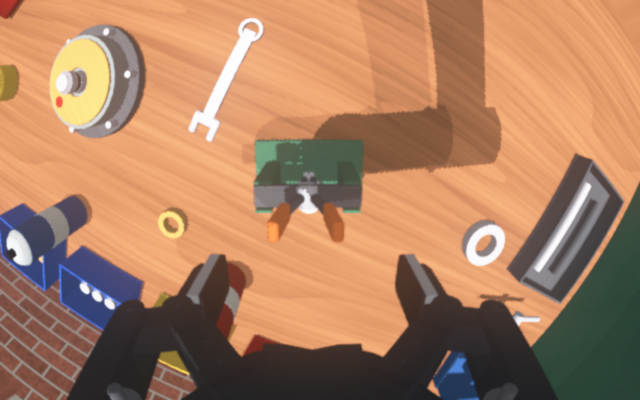

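The pliers sit squarely in the wrist view: base edges level, orange handles at (278,223) and (332,222), base corners near (255,140) and (362,140).

```bash
python3 - <<'E'
from h import *
np.set_printoptions(precision=1,suppress=True)
W=load("pics/w3.npz");h,s,v=hsv(W)
roi=np.zeros(h.shape,bool);roi[130:250,240:375]=1
o=roi&(h>3)&(h<16)&(s>195)&(v>90)
b=blobs(o,40)
for x in b: print(x)
n,l,st,c=cv2.connectedComponentsWithStats(o.astype(np.uint8))
for i in range(1,n):
    if st[i,4]<40: continue
    p=np.argwhere(l==i)[:,::-1]; r=cv2.minAreaRect(p.astype(np.float32)); print(np.array(cv2.boxPoints(r)), [fplane(W,q,188) for q in cv2.boxPoints(r)])
for z in (0,5): print('base back corners',z,fplane(W,(255,140),z),fplane(W,(362,140),z))
print('hub studs check pred',fproj(W,[555.1,-190.1,86]))
print('red',[fplane(W,x[0],55) for x in blobs((np.indices(h.shape)[0]<150)&(np.indices(h.shape)[1]<150)&((h<6)|(h>174))&(s>170)&(v>100),5)])
im=W['im'];cv2.imwrite('pics/c4.png',cv2.resize(im[130:250,240:375],None,fx=5,fy=5))
W2=load("pics/w2.npz");h,s,v=hsv(W2);r=np.zeros(h.shape,bool);r[140:190,290:340]=1
q=blobs(r&((h<6)|(h>174))&(s>150),10);print(q);print('dot after',fplane(W2,q[0][0],55))
E
```

```text
base back corners 0 [538.3  72.6   0. ] [475.5 196.9   0. ]
base back corners 5 [537.2  73.2   5. ] [475.2 195.8   5. ]
hub studs check pred [60.6 82.2]
red [array([ 489.9, -427.9,   55. ]), array([ 592.2, -213.9,   55. ])]
[((np.float64(312.68), np.float64(165.96)), 91, [308, 161, 10, 11])]
dot after [ 592.2 -215.2   55. ]
```

View pics/c4.png

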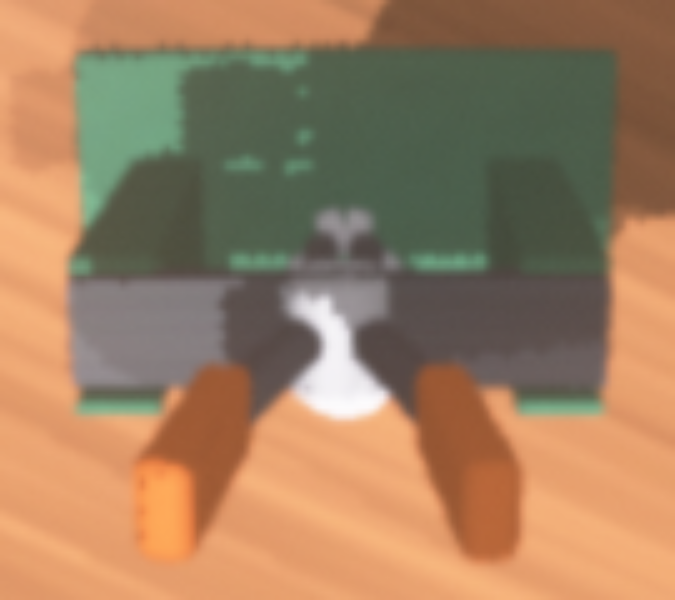

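```bash
python3 - <<'E'
from h import *
from bench import arm
np.set_printoptions(precision=1,suppress=True)
W=load("pics/w3.npz")
f=lambda x,y,z:fplane(W,(240+x/5,130+y/5),z)
a,b=f(165,510,188),f(491,510,188);print('handles',a,b,(a+b)/2,np.linalg.norm(a-b),np.degrees(np.arctan2(*(b-a)[1::-1])))
c=np.array([f(70,275,99),f(608,275,99),f(605,388,99),f(70,388,99)]);print('bar',c,c.mean(0));e=c[1]-c[0];print(np.linalg.norm(e),np.linalg.norm(c[2]-c[1]),np.degrees(np.arctan2(e[1],e[0])))
b=np.array([f(77,52,4),f(615,50,4)]);e=b[1]-b[0];yaw=np.degrees(np.arctan2(e[1],e[0]));m=b.mean(0);print('base',yaw,np.linalg.norm(e),m[:2]+45*np.array([np.cos(np.radians(yaw-90)),np.sin(np.radians(yaw-90))]))
s=arm.read_state();print(s['position'],yaws(s));
for t in ([544,155,350],): print(shift(s,t))
E
```

```text
handles [554.2 132.4 188. ] [532.  175.8 188. ] [543.1 154.1 188. ] 48.83193450811735 117.10826915690645
bar [[559.1 101.   99. ]
 [509.7 198.3  99. ]
 [531.2 210.   99. ]
 [581.8 110.7  99. ]] [545.4 155.   99. ]
109.19420496614231 24.49857625196897 116.92811254086298
base 117.04918372542785 138.5902702204092 [546.2 155.9]
[524.6 151.7 429.2] ([np.float64(-153.2013588421479), np.float64(116.79604592721255)], array([ 0., -0., -1.]))
[-18.3  -5.3  79.4]
```

```bash
python3 -m jog '[[[-15,-5,0,0],[-18.8,-5.2,20,0],[-18.8,-5.2,40,0],[-18.8,-5.2,55,0],[-18.8,-5.2,60,0]]]'; python3 snap.py w4;python3 - <<'E'
from h import *
from bench import arm
np.set_printoptions(precision=1,suppress=True)
s=arm.read_state(); print(s['position'],yaws(s),s['contact_force'],shift(s,[544.5,154.7,323]))
E
```

```text
clock: 7.12
position: [544.7, 155.1, 368.3]
ee_rot: [-0.231, 0.973, -0.003, 0.003]
contact_force: [0.4, 0.8, 0.7]
gripper_width: 85.1
[544.5 155.2 368.2] ([np.float64(-153.2259362442443), np.float64(116.77200881605859)], array([ 0., -0., -1.])) [-0.9 -0.3  0.6] [ 0.5 -0.2 45.2]
```

View pics/w4.png

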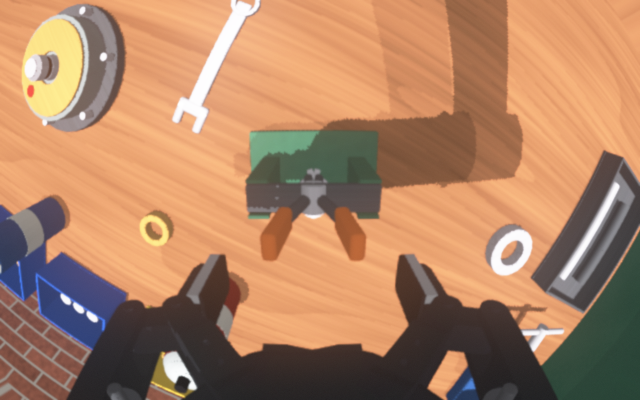

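The handles at (273,247) and (352,245) sit centred between the open pads (223 and 402). Descending.

```bash
python3 -m jog '[[[0.3,0,12,0],[0.5,0,24,0],[0.5,0,36,0],[0.5,0,45,0],[0.5,0,45.5,0]]]'
```

```text
clock: 7.8
position: [544.3, 154.8, 321.8]
ee_rot: [-0.232, 0.973, -0.003, 0.003]
contact_force: [0.5, -0.7, 0.5]
gripper_width: 85.0
```

```bash
python3 snap.py w5; python3 -m jog '[[[0,0,0,0],[0,0,0,0],[0,0,0,0],[0,0,0,0],[0,0,0,0]]]' 0;  python3 snap.py w6; python3 snap.py s6 scene
```

```text
clock: 8.48
position: [545.6, 155.8, 327.0]
ee_rot: [-0.232, 0.973, -0.002, 0.007]
contact_force: [-3.1, 1.4, 15.0]
gripper_width: 32.7
```

View pics/w6.png

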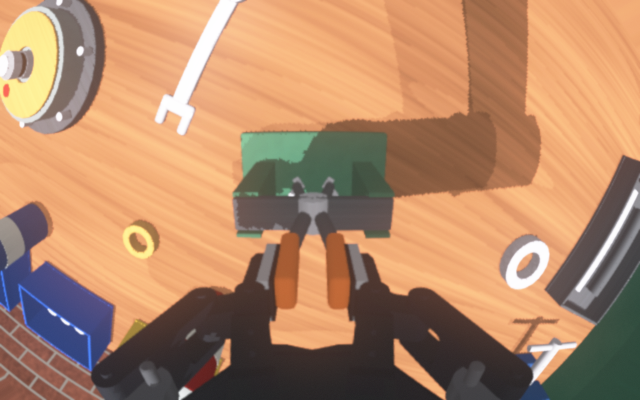

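The fingers closed to 32.7 mm, so the handles are squeezed to the stop. Lifting straight up.

```bash
python3 -m jog '[[[0,0,0,0],[0,0,-2,0],[0,0,-6,0],[0,0,-14,0],[0,0,-24,0]]]'
```

```text
clock: 9.2
position: [545.2, 155.7, 351.3]
ee_rot: [-0.232, 0.973, -0.002, 0.007]
contact_force: [-0.0, -0.5, -4.1]
gripper_width: 32.7
```

```bash
python3 -m jog '[[[0,0,-14,0],[0,0,-32,0],[0,0,-52,0],[0,0,-68,0],[0,0,-74,0]]]'; python3 snap.py w7; python3 snap.py s7 scene
```

```text
clock: 9.82
position: [544.1, 155.8, 426.9]
ee_rot: [-0.232, 0.973, -0.002, 0.008]
contact_force: [-0.5, -0.3, -3.0]
gripper_width: 32.4
```

View pics/w7.png

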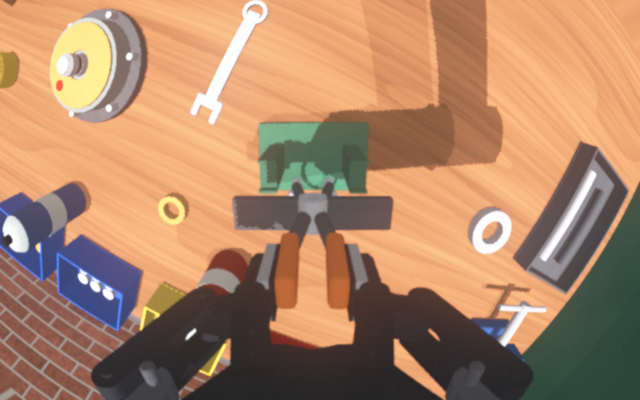

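View pics/s7.png

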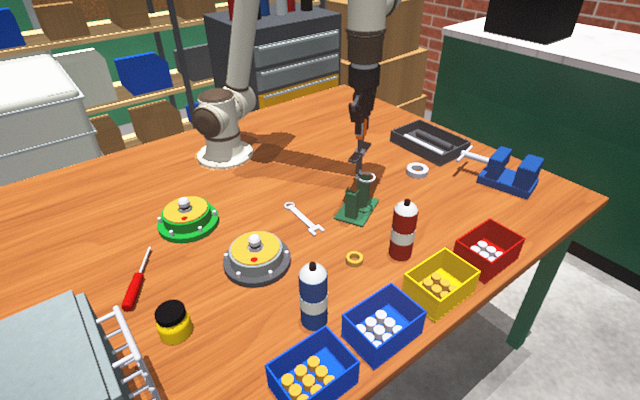

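```bash
python3 - <<'E'
from h import *
W=load("pics/w7.npz");S=load("pics/s7.npz")
a=cv2.resize(W['im'][170:250,220:405],None,fx=4,fy=4,interpolation=cv2.INTER_CUBIC)
b=cv2.resize(S['im'][130:225,335:395],None,fx=6,fy=6,interpolation=cv2.INTER_CUBIC)
cv2.imwrite('pics/c7a.png',a);cv2.imwrite('pics/c7b.png',b)
E
```

```text
(no output)
```

View pics/c7a.png

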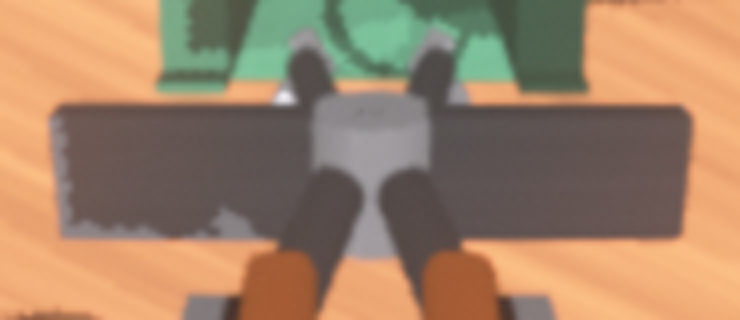

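View pics/c7b.png

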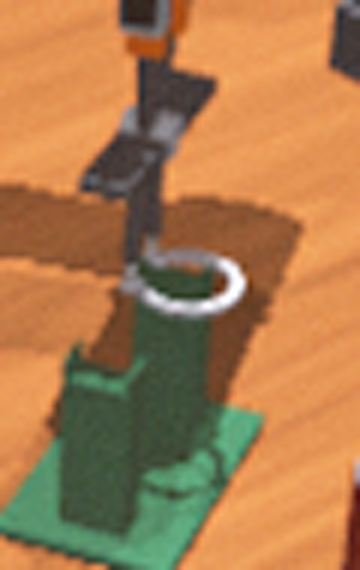

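```bash
python3 - <<'E'
from h import *
np.set_printoptions(precision=1,suppress=True)
W=load("pics/w7.npz");S=load("pics/s7.npz")
zr=W['pos'][2]-305;print('ring z',zr,W['pos'])
f=lambda x,y,z:fplane(W,(220+x/4,170+y/4),z)
c=np.array([f(52,104,zr+77),f(692,106,zr+77),f(682,238,zr+77),f(62,238,zr+77)]);print(c.mean(0),np.linalg.norm(c[1]-c[0]),np.linalg.norm(c[3]-c[0]));
e=c[1]-c[0]+c[2]-c[3];y=np.degrees(np.arctan2(e[1],e[0]));print('yaw',y)
n=np.radians(y-90);print('ring pred wrist',c.mean(0)[:2]+23.4*np.array([np.cos(n),np.sin(n)]))
print('ring pred stand',W['pos'][:2]+[19.8,9.6])
print('ring scene',plane(S,(367,177.2),zr))
P=[plane(S,(335+x/6,130+yy/6),zr) for x,yy in [(190,250),(245,283),(190,316)]];print(P)
th=np.linspace(0,2*np.pi,200)
C=np.r_[W['pos'][:2]+[19.8,9.6],zr]
pr=np.array([(proj(S,C+[25*np.cos(t),25*np.sin(t),0])-[335,130])*6 for t in th]);print('pred bounds',pr.min(0),pr.max(0))
# scene check of hub: stub-end pixel prediction
S0=load('pics/s7.npz');
pr=np.array([proj(S,np.array([555.1,-190.1,34])+[75.1*np.cos(t),75.1*np.sin(t),0]) for t in th]);print(pr.min(0),pr.max(0))
E
```

```text
ring z 121.89603601994253 [544.1 155.8 426.9]
[543.9 154.6 198.9] 109.28240716954396 25.346130087104754
yaw 116.96199150050347
ring pred wrist [564.8 165.2]
ring pred stand [563.9 165.4]
ring scene [573.7 163.4 121.9]
[array([552.1, 182.2, 121.9]), array([588.6, 182.6, 121.9]), array([593. , 144.3, 121.9])]
pred bounds [126.4 244. ] [235.2 302.7]
[224.7 232. ] [285.4 274. ]
```

```bash
python3 - <<'E'
from h import *
from bench import arm
np.set_printoptions(precision=1,suppress=True)
s=arm.read_state();print(s['position'],shift(s,s['position']+[555.1-564.4,-190.1-165.3,0]))
E
```

```text
[544.1 155.7 425.9] [ 168.9 -312.8   -0.2]
```

```bash
python3 -m jog '[[[8,-15,0,0],[24,-45,0,0],[45,-83,0,0],[69,-127,0,0],[93,-172,0,0]]]'
```

```text
clock: 10.55
position: [538.2, -41.7, 425.1]
ee_rot: [-0.232, 0.973, -0.002, 0.007]
contact_force: [1.3, 0.1, -3.4]
gripper_width: 32.6
```

```bash
python3 - <<'E'
from h import *
from bench import arm
np.set_printoptions(precision=1,suppress=True)
s=arm.read_state();print(s['position'],yaws(s),s['gripper_width'],shift(s,[534.8,-199.7,425]))
E
```

```text
[538.2 -41.7 425.1] ([np.float64(-153.12232309314166), np.float64(116.87295897478377)], array([ 0., -0., -1.])) 32.60008496176442 [  74.4 -139.4    0.1]
```

```bash
python3 -m jog '[[[22,-41,0,0],[42,-79,0,0],[58,-109,0,0],[70,-131,0,0],[74,-139,0,0]]]'
```

```text
clock: 11.18
position: [534.3, -201.0, 424.1]
ee_rot: [-0.231, 0.973, -0.001, 0.006]
contact_force: [-0.5, 0.6, -2.6]
gripper_width: 32.5
```

```bash
python3 -m jog '[[[0.4,-0.4,0,0],[0.4,-0.4,4,0],[0.4,-0.4,8,0],[0.4,-0.4,12,0],[0.4,-0.4,12,0]]]'; python3 snap.py s8 scene; python3 snap.py t8 top; python3 snap.py w8; python3 - <<'E'
from h import *
np.set_printoptions(precision=1,suppress=True)
for n,r in(('s8',(215,170,315,290)),('t8',(320,150,410,240)),('w8',(220,130,400,250))):
    P=load(f'pics/{n}.npz');cv2.imwrite(f'pics/c{n}.png',cv2.resize(P['im'][r[1]:r[3],r[0]:r[2]],None,fx=4.4 if n[0]=='w' else 5,fy=4.4 if n[0]=='w' else 5,interpolation=cv2.INTER_CUBIC)); print(P['pos'],P['q'])
E
```

```text
clock: 11.8
position: [534.3, -201.2, 411.6]
ee_rot: [-0.231, 0.973, -0.001, 0.005]
contact_force: [-0.7, 0.1, -2.8]
gripper_width: 32.6
[ 534.3 -201.2  411.6] [-0.2  1.  -0.   0. ]
[ 534.4 -201.3  411.9] [-0.2  1.  -0.   0. ]
[ 534.4 -201.4  412.1] [-0.2  1.  -0.   0. ]
```

View pics/cs8.png

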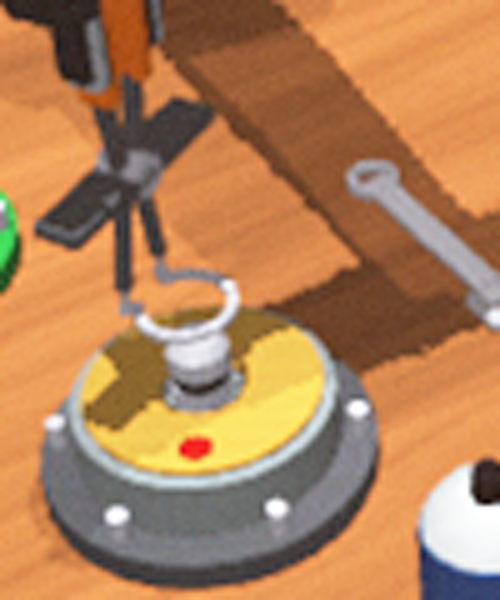

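View pics/ct8.png

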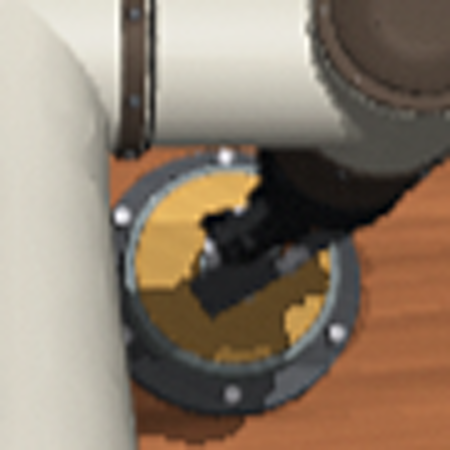

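View pics/cw8.png

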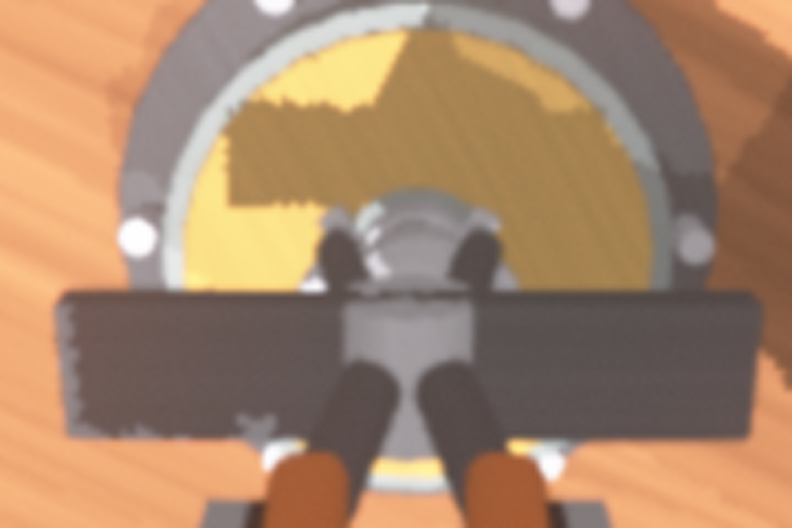

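```bash
python3 - <<'E'
from h import *
np.set_printoptions(precision=2,suppress=True)
S=load('pics/s8.npz');th=np.linspace(0,2*np.pi,361)
im=S['im']
hubA=np.array([555.1,-190.1])
def circ(c,z,r): return np.array([proj(S,np.array([c[0]+r*np.cos(t),c[1]+r*np.sin(t),z])) for t in th])
big=cv2.resize(im[170:290,215:315],None,fx=6,fy=6,interpolation=cv2.INTER_CUBIC)
def draw(c,z,r,col):
    p=(((circ(c,z,r)-[215,170]+.5)*6)).astype(int); cv2.polylines(big,[p.reshape(-1,1,2)],True,col,1)
zr=S['pos'][2]-305;ring=S['pos'][:2]+[20.2,9.5]; print(zr,ring)
draw(hubA,34,75.1,(255,0,0));draw(hubA,55,60,(255,0,0));draw(hubA,60,15.5,(255,0,0));draw(hubA,55,20,(255,0,0));draw(hubA,80,15.5,(255,0,255))
draw(ring,zr,25,(0,255,0));draw(ring,zr,20,(0,255,0))
cv2.imwrite('pics/d8.png',big[:,:])
E
```

```text
106.57010618611599 [ 554.47 -191.68]
```

View pics/d8.png

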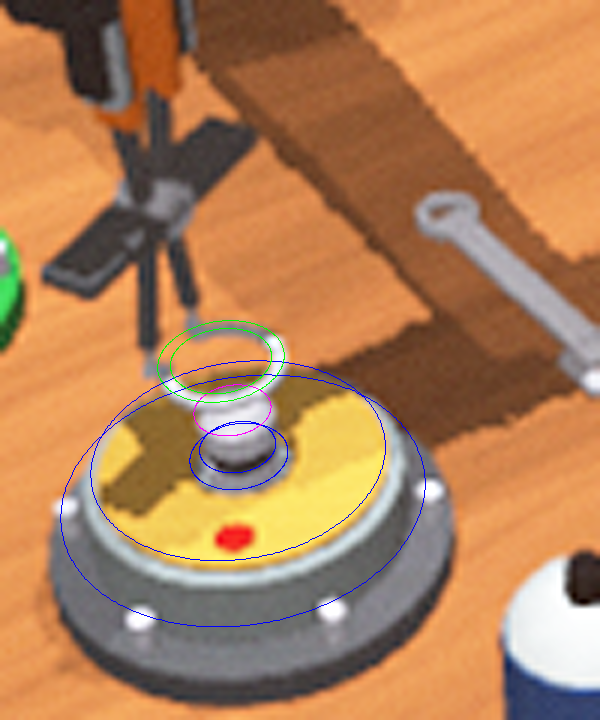

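The overlay shows the ring (green) and hub (blue) carrying the same small scene-camera bias, so the ring is over the stub to within about 2–3 mm. I'll correct by about 1.5 mm and go down part-way.

```bash
python3 -m jog '[[[-1.2,1.2,0,0],[-1.2,1.2,4,0],[-1.2,1.2,9,0],[-1.2,1.2,14,0],[-1.2,1.2,14,0]]]'; python3 snap.py s9 scene;python3 snap.py w9; python3 - <<'E'
from h import *
for n,r in(('s9',(230,200,290,270)),('w9',(220,130,400,250))):
    P=load(f'pics/{n}.npz');k=4.4 if n[0]=='w' else 8;cv2.imwrite(f'pics/c{n}.png',cv2.resize(P['im'][r[1]:r[3],r[0]:r[2]],None,fx=k,fy=k,interpolation=cv2.INTER_CUBIC)); print(P['pos'],P['q'])
E
```

```text
clock: 12.58
position: [535.0, -199.8, 397.4]
ee_rot: [-0.231, 0.973, -0.001, 0.005]
contact_force: [0.2, 0.6, -3.8]
gripper_width: 32.5
[ 534.97401895 -199.81563597  397.44467134] [-0.23124572  0.9728808  -0.00118916  0.0051909 ]
[ 535.08206198 -199.87999657  397.89838231] [-0.2312634   0.97287427 -0.00142893  0.00555378]
```

View pics/cs9.png

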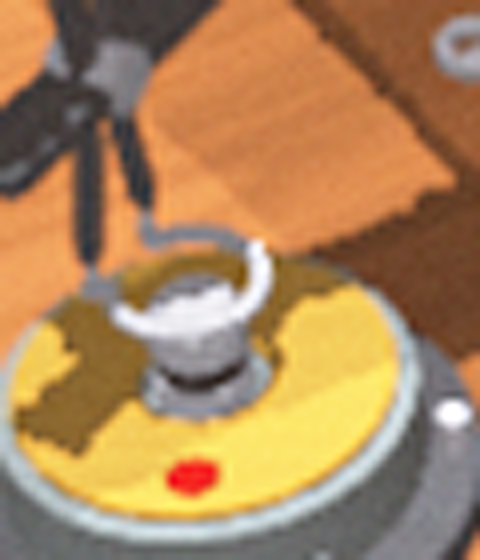

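View pics/cw9.png

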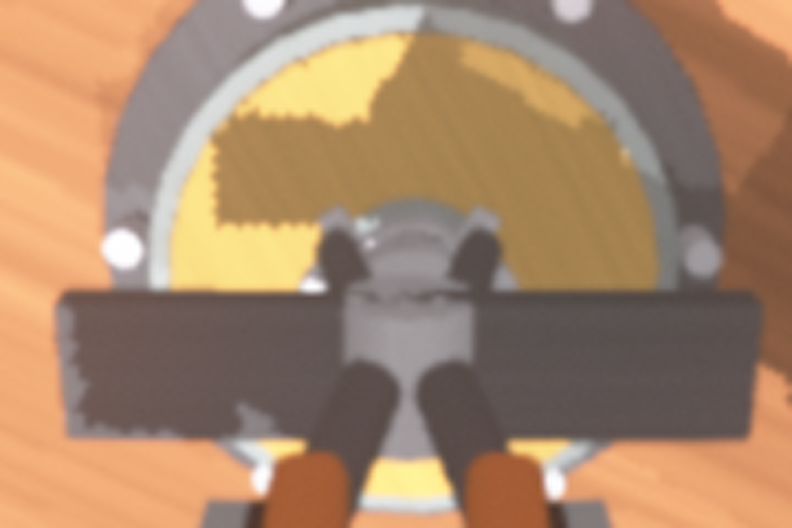

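```bash
python3 - <<'E'
from h import *
np.set_printoptions(precision=1,suppress=True)
S=load('pics/s9.npz');th=np.linspace(0,2*np.pi,361);h=np.array([555.1,-190.1])
def b(c,z,r):
    p=np.array([(proj(S,np.array([c[0]+r*np.cos(t),c[1]+r*np.sin(t),z]))-[230,200]+.5)*8 for t in th]);return p.min(0),p.max(0)
zr=S['pos'][2]-305;ring=S['pos'][:2]+[20.2,9.5]
print('ring',zr,ring,b(ring,zr,25));print('ring if on axis',b(h,zr,25),b(h,zr-3,25));print('washer',b(h,55,60));print('stub60',b(h,62,15.5),'drum top',b(h,50,66))
x0=np.array(proj(S,np.r_[h,90]));
for d in ([1,0,0],[0,1,0],[0,0,1]): print(d,(proj(S,np.r_[h,90]+d)-x0)*8)
# edges: subpixel measures from image
hh,s,v=hsv(S)
y=((hh>17)&(hh<32)&(s>110)); r=np.zeros(y.shape,bool); r[228:270,228:286]=1
p=np.argwhere(y&r)[:,::-1]; print('yellow bounds',(p.min(0)-[230,200])*8,(p.max(0)+1-[230,200])*8)
w=(s<60)&(v>165);r[:]=0;r[222:246,240:268]=1
print([(x[0],x[1],((np.array(x[2][:2])-[230,200])*8).tolist(),((np.array(x[2][:2])+x[2][2:]-[230,200])*8).tolist()) for x in blobs(w&r,5)])
E
```

```text
ring 92.44467133877254 [ 555.2 -190.3] (array([101.3, 222.5]), array([268.5, 332. ]))
ring if on axis (array([101.8, 222.1]), array([269. , 331.6])) (array([103. , 229.5]), array([269.9, 339.2]))
washer (array([  1.2, 241.1]), array([394. , 507.7]))
stub60 (array([145.3, 317.1]), array([247.1, 385.7])) drum top (array([-16.4, 240.8]), array([414.5, 534.6]))
[1, 0, 0] [1.7 1.7]
[0, 1, 0] [ 2.9 -1.4]
[0, 0, 1] [-0.4 -2.5]
yellow bounds [  8 256] [400 520]
[((np.float64(254.82), np.float64(237.96)), 102, [112, 240], [272, 352])]
```

Ring and axis agree within about 1 mm once the common scene bias is removed. Continuing down with force checks.

```bash
python3 -m jog '[[[0,0,3,0],[0,0,7,0],[0,0,11,0],[0,0,15,0],[0,0,15,0]]]'
```

```text
clock: 13.3
position: [535.3, -199.9, 382.7]
ee_rot: [-0.231, 0.973, -0.001, 0.005]
contact_force: [-0.1, 0.2, -2.8]
gripper_width: 32.5
```

```bash
python3 -m jog '[[[0,0,3,0],[0,0,6,0],[0,0,9,0],[0,0,11,0],[0,0,12.5,0]]]'; python3 snap.py s10 scene;python3 snap.py w10; python3 - <<'E'
from h import *
np.set_printoptions(precision=1,suppress=True)
S=load('pics/s10.npz');print(S['pos'],S['q']);th=np.linspace(0,2*np.pi,361);h=np.array([555.1,-190.1])
k=10;big=cv2.resize(S['im'][210:265,230:290],None,fx=k,fy=k,interpolation=cv2.INTER_CUBIC)
raw=big.copy()
def draw(c,z,r,col,bias=(6/8,9/8)):
    p=((np.array([proj(S,np.array([c[0]+r*np.cos(t),c[1]+r*np.sin(t),z])) for t in th])-[230,210]+.5+bias)*k).astype(int); cv2.polylines(big,[p.reshape(-1,1,2)],True,col,1)
draw(h,55,60,(255,0,0));draw(h,64,25,(0,255,0));draw(h,64,20,(0,255,0))
cv2.imwrite('pics/d10.png',big);cv2.imwrite('pics/c10.png',raw)
E
```

```text
clock: 13.92
position: [535.4, -199.9, 370.0]
ee_rot: [-0.231, 0.973, -0.001, 0.005]
contact_force: [0.5, 0.1, -3.0]
gripper_width: 32.7
[ 535.4 -199.9  370. ] [-0.2  1.  -0.   0. ]
```

View pics/c10.png

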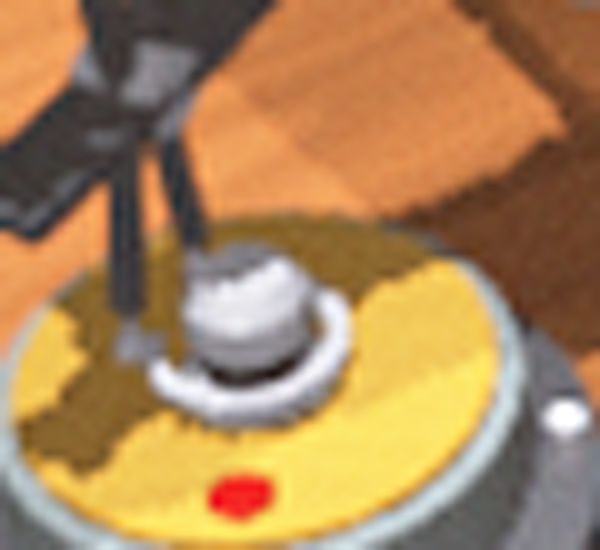

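View pics/d10.png

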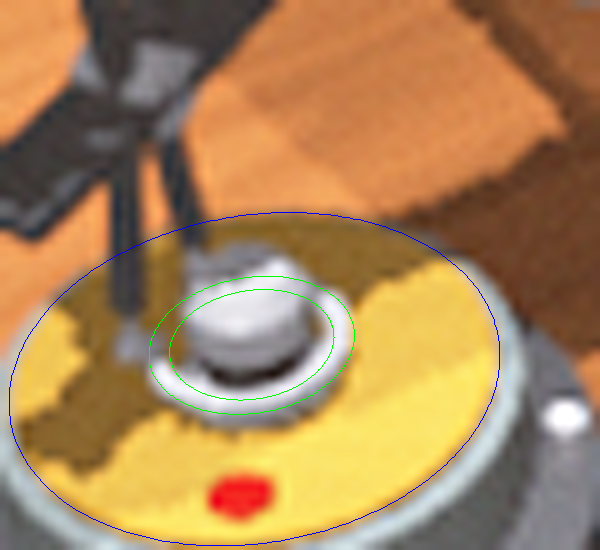

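View pics/w10.png

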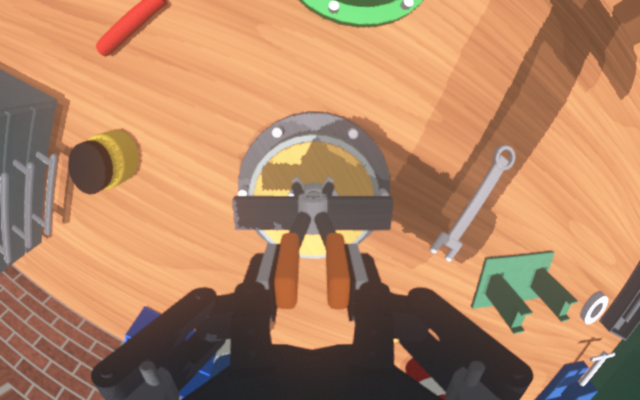

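The ring surrounds the groove (black at (240,372) just inside the ring's front) and there is no contact force beyond the tool's weight. Next I check height: whether the bar slipped in the wrist view since it stood in the stand, and where the ring edge lies in the scene view.

```bash
python3 - <<'E'
from h import *
a=load('pics/w6.npz');b=load('pics/w10.npz');c=load('pics/w7.npz')
print(a['pos'],b['pos'])
k=5
o=[cv2.resize(P['im'][185:240,225:400],None,fx=4.5,fy=4.5,interpolation=cv2.INTER_CUBIC) for P in (a,b)]
cv2.imwrite('pics/cmp.png',np.vstack(o))
for x in (245,380):   # gray profile of rows across bar top edge
    for P in (a,b): print(x,P['im'][188:204,x].mean(1).astype(int), P['im'][224:244,x].mean(1).astype(int))
for y in (205,218):
    for P in (a,b): print(y,P['im'][y,228:242].mean(1).astype(int),P['im'][y,384:398].mean(1).astype(int))
E
```

```text
[545.55760228 155.75839341 327.01703346] [ 535.36286125 -199.84736296  369.82881644]
245 [ 85  85  86  92 106 106  97  94  90  87  86  89  91  92  92  90] [ 89  91  93  99 114 123 104  87  90 105 125 138 145 158 170 177 180 181
 181 181]
245 [138 141 173 230 250 252 249 222 136  92  88  92  94  94  94  94] [ 92  94  97 111 129 146 170 177 177 176 175 177 179 180 179 179 179 178
 176 175]
380 [75 75 76 77 79 82 85 84 83 79 77 81 83 85 85 84] [ 88  88  87  87  87  86  83  82  81  83  87  90  93 114 150 172 179 181
 181 181]
380 [100 116 124 126 127 126 125 114  87  75  75  79  83  84  82  83] [ 85  84  85  84  85 100 132 152 159 160 161 160 160 158 157 157 157 159
 163 166]
205 [187 188 187 183 170 150 139 137 135 122 100  92  92  91] [ 84  85  84  85  84  84  84  87 102 137 168 175 176 177]
205 [182 181 178 170 152 140 135 120 103  95  93  93  93  93] [81 81 82 81 82 81 81 83 85 88 93 94 93 94]
218 [184 185 185 185 183 173 157 143 139 130 108  97  93  92] [ 87  88  88  88  88  87  93 116 158 177 181 181 179 177]
218 [180 180 181 180 176 163 148 141 140 138 131 109  96  94] [85 84 84 84 83 83 85 89 95 99 99 97 96 96]
```

View pics/cmp.png

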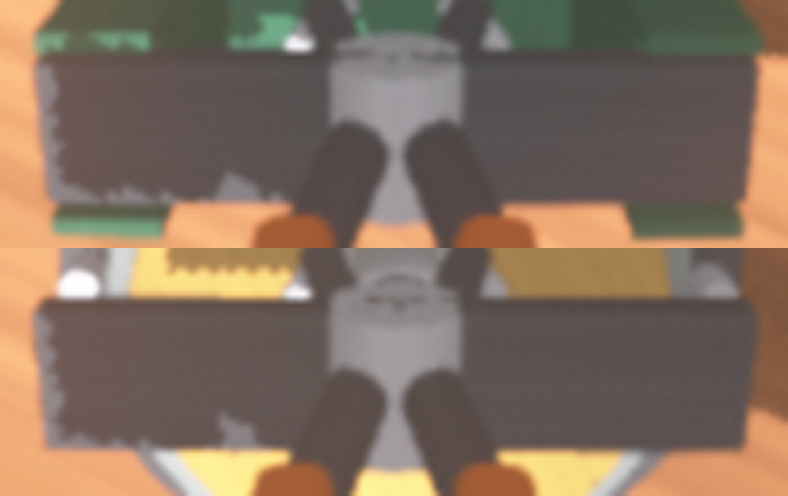

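```bash
python3 -m jog '[[[0,0,0,0],[0,0,0.3,0],[0,0,0.5,0],[0,0,0.5,0],[0,0,0.5,0]]]'; python3 snap.py s11 scene; python3 - <<'E'
from h import *
from bench import arm
np.set_printoptions(precision=3,suppress=True)
s=arm.read_state();print(s['position'],s['joint_vel'],s['contact_force'],s['wrist_torque'],s['gripper_width'],np.degrees(np.arccos(-yaws(s)[1][2])))
S=load('pics/s11.npz');cv2.imwrite('pics/c11.png',cv2.resize(S['im'][215:260,235:285],None,fx=12,fy=12,interpolation=cv2.INTER_CUBIC))
E
```

```text
clock: 14.65
position: [535.4, -199.9, 369.5]
ee_rot: [-0.231, 0.973, -0.001, 0.005]
contact_force: [-0.4, 0.0, -3.7]
gripper_width: 32.6
[ 535.381 -199.835  369.493] [ 0.     0.    -0.     0.001 -0.    -0.002] [-0.081  0.23  -3.586] [ 0.041  0.002 -0.061] 32.51585662585909 0.6140330626157046
```

View pics/c11.png

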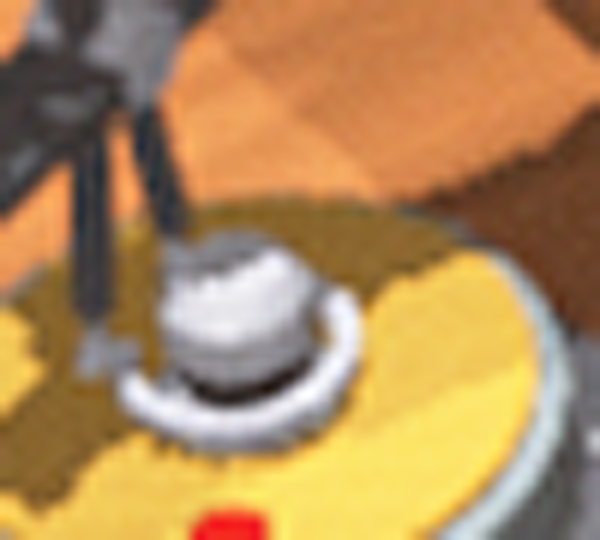

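The ring surrounds the stub at the groove: the black band shows at (240,390) and the ring front at (240,425). The arm is still, and the only load is the tool's weight of about 3.6 N. Handing in.

```bash
python3 -c "
from bench import arm
print(arm.job_done())"
```

```text
the job is handed in; nothing more can be done
None
```

I handed the job in at about 14.7 s with the spread ring around the stub's groove and the pliers still held; no verdict was reported.

- **Washer:** I pressed the grey hub's washer at the red dot. It stopped moving while the force rose to 14 N. Afterwards the dot lay 45 mm from the stub axis, as it should when flat.
- **Pliers:** I gripped them by the orange handles, which closed to 32.6 mm against 36 mm listed for fully squeezed. The joint angle itself was not readable. I lifted them out, carried them upright and lowered the ring over the stub.
- **Last checks:**
  - The arm was still, with a tool tilt of 0.6°.
  - The wrist load was only the pliers' own weight, about 3.6 N, so nothing suggests they touch the hub, washer or stub.
  - The bar had not slipped in the wrist view.
  - The ring was centred within about 1 mm when last measured, about 28 mm above its final height.
- **Disagreement:** Taking the grip as unchanged since the stand puts the ring at about 64.5 mm. The scene view suggests 1.5 to 2 mm lower. Both are inside the 4 mm limit.
- **Bystanders:** I touched none of them and did not go near the green look-alike.

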